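Put the biscuit cutters away and click the case shut

TASK

Put away all the cutters that stand upright on the table: stand each one upright and fully down in a slot of its own in the open steel case. When all of them are in, swing the lid over and press the lip on its far edge down until the spring catch clicks, so that the case stays shut. Leave the ramekin, the picture mould and the moon cutter lying where they are.

Things in the scene. Friction and masses are not known exactly. Their poses are not given: they have to be found in the camera images.
- case: Fixed steel cutter case: base 84 (x) by 314 (y) mm, walls 42 mm high and 3 thick, floor 6 mm; origin: centre of its underside. x runs from the hinge side (near the robot) to the catch side, y along the length. A maple insert, top 34 mm above the table, has five steel-lined slots across the case. The lid is hinged on the -x side; a spring catch stands in the middle of the +x wall.
- lid (a joint): Lid angle in rad: 0 shut and latched, 1.57 standing straight up, 1.95 the stop, leaning back towards the robot. A stiff hinge (about 0.25 Nm of friction): it stays where left. A bead on the lid's far wall meets the catch at about 0.12 rad; about 10 N down on the lip takes it past, and it snaps to 0 and is held.
- lid_hinge (a point): Middle of the hinge axis, 44 mm above the table, 42 mm from the case's origin to its -x side; the axis runs along the case's y.
- lid_lip (a point): On the press lip, 13 mm out from the lid's far wall (moves with the lid). The lid is an aluminium hood, 84 mm from hinge to far wall, 314 mm long, 54 mm deep: shut, its top is 54 mm above the hinge axis; upright, that outer face looks to the robot. The lip, flat, 120 mm long, juts 24 mm from the middle of the far wall, above the catch; shut, its top is 16.5 mm above the hinge axis.
- slot0 (a point): Centre of the floor of slot 0 (6 mm above the table). Slots are 39 mm wide along the case's y, 78 mm long along its x, 28 mm deep, at 61 mm pitch; all five are alike. z up, axes as the case's.
- slot1 (a point): Centre of the floor of slot 1 (6 mm above the table). Slots are 39 mm wide along the case's y, 78 mm long along its x, 28 mm deep, at 61 mm pitch; all five are alike. z up, axes as the case's.
- slot2 (a point): Centre of the floor of slot 2 (6 mm above the table). Slots are 39 mm wide along the case's y, 78 mm long along its x, 28 mm deep, at 61 mm pitch; all five are alike. z up, axes as the case's.
- slot3 (a point): Centre of the floor of slot 3 (6 mm above the table). Slots are 39 mm wide along the case's y, 78 mm long along its x, 28 mm deep, at 61 mm pitch; all five are alike. z up, axes as the case's.
- slot4 (a point): Centre of the floor of slot 4 (6 mm above the table). Slots are 39 mm wide along the case's y, 78 mm long along its x, 28 mm deep, at 61 mm pitch; all five are alike. z up, axes as the case's.
- bell: Tin bell cutter, loose, stands on its foot: band of metal 2.5 mm thick, 34 mm deep (along its y), open at front and back, on a heavy steel foot bar 12 mm thick and 34 mm deep; outline in its x-z plane; origin: centre of the underside; z up, x along the width. Foot 68 mm wide, 78 mm high, with a knob 16 mm wide at the top. 150 to 260 g. May be absent.
- fish: Copper fish cutter, loose, stands on its tail, nose up: band of metal 2.5 mm thick, 34 mm deep (along its y), open at front and back, on a heavy steel foot bar 12 mm thick and 34 mm deep; outline in its x-z plane; origin: centre of the underside; z up, x along the width. Foot 54 mm wide, 84 mm high, pointed at the top. 150 to 260 g. May be absent.
- fir: Steel fir-tree cutter, loose, stands on its foot: band of metal 2.5 mm thick, 34 mm deep (along its y), open at front and back, on a heavy steel foot bar 12 mm thick and 34 mm deep; outline in its x-z plane; origin: centre of the underside; z up, x along the width. Foot 66 mm wide, 84 mm high, pointed at the top. 150 to 260 g. May be absent.
- house: Dark steel house cutter with a pointed gable, loose: band of metal 2.5 mm thick, 34 mm deep (along its y), open at front and back, on a heavy steel foot bar 12 mm thick and 34 mm deep; outline in its x-z plane; origin: centre of the underside; z up, x along the width. Foot 60 mm wide, 74 mm high, pointed at the top. 150 to 260 g. May be absent.
- boat: Steel sailing-boat cutter (hull and one pointed sail), loose, stands on its keel: band of metal 2.5 mm thick, 34 mm deep (along its y), open at front and back, on a heavy steel foot bar 12 mm thick and 34 mm deep; outline in its x-z plane; origin: centre of the underside; z up, x along the width. Foot 50 mm wide, hull 71 mm wide at 27 mm up, 82 mm high. 150 to 260 g. May be absent.
- ramekin: Bystander: red clay ramekin, 84 mm across, 50 mm high; origin: centre of its underside.
- mould: Bystander: maple picture mould lying flat, 90 by 130 by 18 mm; origin: centre of its underside.
- moon: Bystander: stainless crescent-moon cutter lying flat on the table, 90 mm long, 22 mm high; origin on its underside, at the centre of the outer arc (45 mm radius).
There are look-alikes about, which are no part of the job. What is shaped like the bell but green is not meant.

How it is judged:
By the outcome, as a careful person would: the job done as asked, in the order asked, and still so for the second after the job is handed in, with the robot touching nothing.
Of bell, fish, fir, house, boat only 3 to 5 are there at a start; the rules pass over those that are not, and their reading is None.
At some moment in a run one of bell, fish, fir, house, boat may be knocked a few centimetres aside while the robot is not near it.
It also fails if it takes over 210 s, if anything falls off the work surface, if the arm or the gripper's body presses on something with over 40 N, if the wrist force passes 120 N, or if a joint passes its speed limit or range.

ROBOT

A 6-joint arm with a two-finger parallel gripper is mounted at the origin on the work surface. World frame = base frame: x ahead of the robot, y to its left, z up, the work surface at z = 0. Lengths are in m, angles in degrees, forces in N, time in s.
With the tool pointing down it reaches from about 0.25 to 0.725 m from the base axis. Payload 9.7 kg.
Tool frame: the origin (TCP) lies between the finger pads; the fingertips stand 11 mm ahead of it and the grasp point (between the pads) lies 8 mm behind it; y points along the fingers, x is the direction in which the jaws open and shut, and the axes are right-handed (so a half turn about y gives the same grasp; the last joint's range is limited). The gripper opens to 85 mm and grips with 20 to 120 N. Pads are 22 mm wide; open, the fingers measure 114 mm over their backs; the gripper's body (76 mm by 85 mm) begins 54 mm behind the grasp point. The pads swing forward as they close: fully open they stand 13 mm farther back than shut.
Start: joints at [-69.271, 4.979, 10.078, 95.1, 0, 90], TCP at [0.195, -0.514, 0.242] pointing down, gripper open.
Joint ranges: [-179.16, 179.16], [-48.56, 103.87], [-65.8, 70.77], [-126.05, 130.52], [-82.76, 87.17], [-180, 180]. Speed limits (degrees/s): [127.2, 127.2, 147.25, 180, 180, 180].

INTERFACE

Orientations are given as [roll, pitch, yaw] about the fixed x, y, z axes, in that order (R = Rz(yaw) Ry(pitch) Rx(roll)).
In Python, from workcell import bot, vision gives the robot as it stands. The module is installed in compiled form; this text tells all that it offers.
- The arm moves only by the shell command python3 -m crank 'ROWS' [OPENING] [FORCE]. ROWS is text: rows parted by semicolons, each of 6 numbers parted by spaces: the shift along the tool's x, y, z in m, then the turn, a rotation vector about the tool's x, y, z in rad. A call has 1 to 8 rows; each row is the pose to reach, as a shift and turn from the pose commanded when the call began, along the tool's axes at that moment; what a row does not reach only later rows make up. A row lasts 1/10 s, in which the tool goes at most 50 mm and 8.59 degrees, less where a joint would pass 70% of its speed; a pose out of reach is approached as far as the arm can. A call with a gripper value outside its range is refused whole. OPENING is the gripper's target within -1 to 1 (shut at 1, half-way at 0, fully open at -1), set as the call begins (- or left out, the last holds). The fingers move at their own pace and stop on an object; FORCE is the grip in N (left out, the last holds). Time passes only in rows, so rows that repeat a pose let the fingers close. It gives the time, the measured TCP pose, the force and the opening at its end, in the units of the state.
- bot.get_obs(): the state, without advancing time (a new reading comes with each control period).
- vision.camera(name): name is "side" or "top"; returns the picture (420x560x3 uint8, red, green, blue); there is no depth.
- vision.get_calibration(name): a dict with "fx", "fy", "cx", "cy" (pixels), "rvec" (rotation vector, rad) and "tvec" (3), from world to camera coordinates, as OpenCV has them. Camera axes: x right, y down, z forward; pixel columns grow to the right and rows downward; lengths in m; the calibration is good to about 2 mm. A picture is of the moment at which its call begins. get_calibration takes no time and is no camera call.
- bot.job_done(): hands the job in, once; it reports no verdict.
The state is a dict: "time": time; "q": joint angles; "qd": joint speeds; "joint_efforts": joint torques, N m; "ee_pos": TCP position; "tcp_rot": TCP orientation; "wrist_force": force on the tool from outside, world axes, zero at the start; "torque": the same for the moment, N m; "opening": finger opening in m.
Only numpy, scipy, OpenCV 4.12 (cv2) and the standard library are available. Lean on these libraries where they do the work, as an engineer would, in place of code of your own. Each camera call takes 0.05 s, during which the arm holds its last target. There are 200 camera calls.

## Working session

There is one attempt and no reset: what is moved stays moved. The work goes in short steps, Python scripts to look and compute and a shell command to move; the robot and the scene stay as the last step left them, time stands still between calls to the robot, and variables do not carry over. Pictures are saved under pics/ and viewed, about 12 in all and at most 16, crops included, and the job is handed in when it is done.

```bash
mkdir -p pics
python3 - <<'E'
from workcell import bot, vision
import cv2
for n in("top","side"):
    im=vision.camera(n); cv2.imwrite(f"pics/{n}0.png",im[:,:,::-1]); 
    c=vision.get_calibration(n); print(n,c)
print(bot.get_obs())
E
```

```text
top {'fx': 416.1571264148512, 'fy': 416.1571264148512, 'cx': 276.4535809136839, 'cy': 214.15109141800244, 'rvec': array([ 2.17080682, -2.11800573,  0.15504247]), 'tvec': array([-0.01548556,  0.5585881 ,  1.24010105])}
side {'fx': 424.51649433423603, 'fy': 424.51649433423603, 'cx': 285.1182206832588, 'cy': 207.70219659468955, 'rvec': array([ 0.51057731, -2.80514248,  1.04102182]), 'tvec': array([0.47567145, 0.19259   , 1.09500884])}
{'time': 0.1, 'q': array([-6.92707607e+01,  5.00938589e+00,  1.00408086e+01,  9.51000897e+01,
       -5.05728951e-04,  9.00006321e+01]), 'qd': array([ 0.02805032, -0.0922581 ,  0.03283162,  0.05089203,  0.02685068,
       -0.09120969]), 'joint_efforts': array([-9.72671842e-05, -5.21562445e+01,  4.65652263e+01,  1.60466979e-02,
        1.00354512e-04,  3.41105567e-05]), 'ee_pos': array([ 0.1946064 , -0.51422394,  0.24165642]), 'tcp_rot': array([-9.00005065e+01,  6.86669585e-02, -6.92713928e+01]), 'wrist_force': array([-0.06949784,  0.65534549, -0.21808813]), 'torque': array([ 0.04552828, -0.02168756, -0.04494892]), 'opening': 0.08537830901441197}
```

View pics/top0.png

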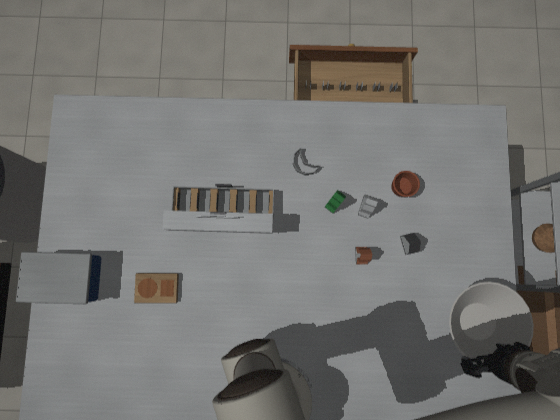

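View pics/side0.png

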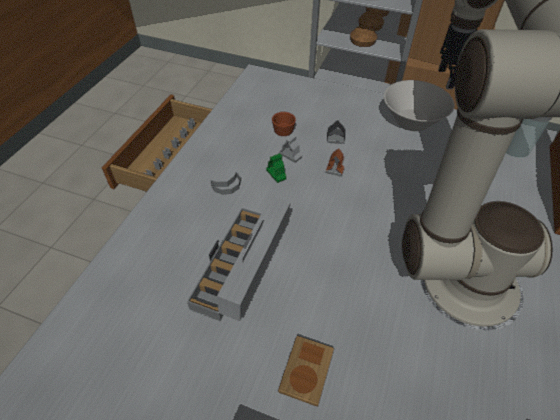

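```bash
cat > h.py <<'E'
import numpy as np, cv2
from workcell import bot, vision
C={n:vision.get_calibration(n) for n in("top","side")}
def KRt(n):
    c=C[n];K=np.array([[c['fx'],0,c['cx']],[0,c['fy'],c['cy']],[0,0,1]])
    return K,cv2.Rodrigues(c['rvec'])[0],np.array(c['tvec'])
def ray(n,px,z=0.):
    K,R,t=KRt(n);o=-R.T@t;p=np.atleast_2d(px).astype(float)
    d=(R.T@np.linalg.inv(K)@np.c_[p,np.ones(len(p))].T).T
    return o+d*((z-o[2])/d[:,2])[:,None]
def proj(n,P):
    K,R,t=KRt(n);q=(K@(R@np.atleast_2d(P).T+t[:,None])).T
    return q[:,:2]/q[:,2:]
def crop(im,x0,y0,x1,y1,s):
    # bordered with ticks so that px = x0 + X/s
    o=cv2.resize(im[y0:y1,x0:x1,::-1],None,fx=s,fy=s,interpolation=cv2.INTER_CUBIC)
    for x in range(-(-x0//10)*10,x1,10):
        cv2.line(o,((x-x0)*s,0),((x-x0)*s,6),(0,0,255),1);cv2.putText(o,str(x),((x-x0)*s,16),0,.35,(0,0,255))
    for y in range(-(-y0//10)*10,y1,10):
        cv2.line(o,(0,(y-y0)*s),(6,(y-y0)*s),(0,0,255),1);cv2.putText(o,str(y),(8,(y-y0)*s+4),0,.35,(0,0,255))
    return o
E
python3 - <<'E'
from h import *
t=vision.camera("top");s=vision.camera("side")
np.save("t0.npy",t);np.save("s0.npy",s)
a=crop(t,320,180,430,270,7);cv2.imwrite("pics/a.png",a)
cv2.imwrite("pics/b.png",crop(s,262,110,352,185,8))
cv2.imwrite("pics/c.png",np.vstack([crop(t,155,178,285,238,5),np.zeros((4,650,3),np.uint8),np.pad(crop(s,180,195,300,325,2),((0,0),(0,410),(0,0)))]))
E
```

```text
(no output)
```

View pics/a.png

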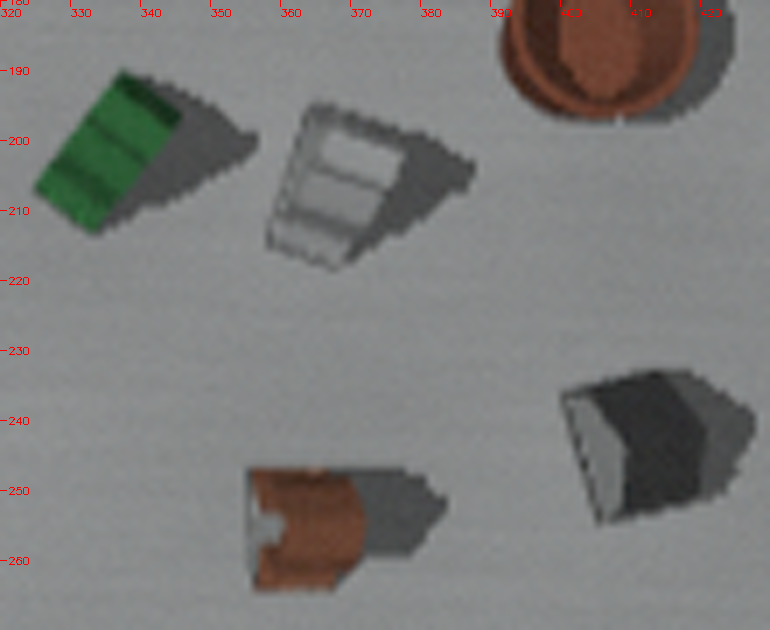

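View pics/b.png

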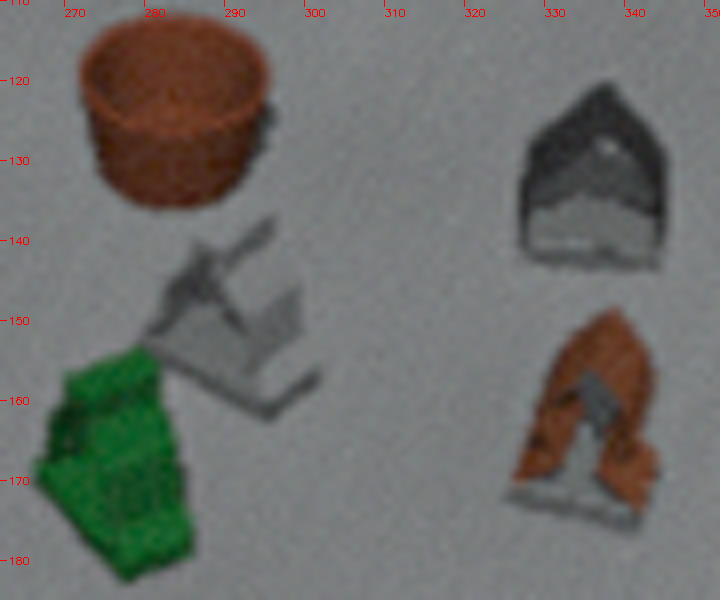

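View pics/c.png

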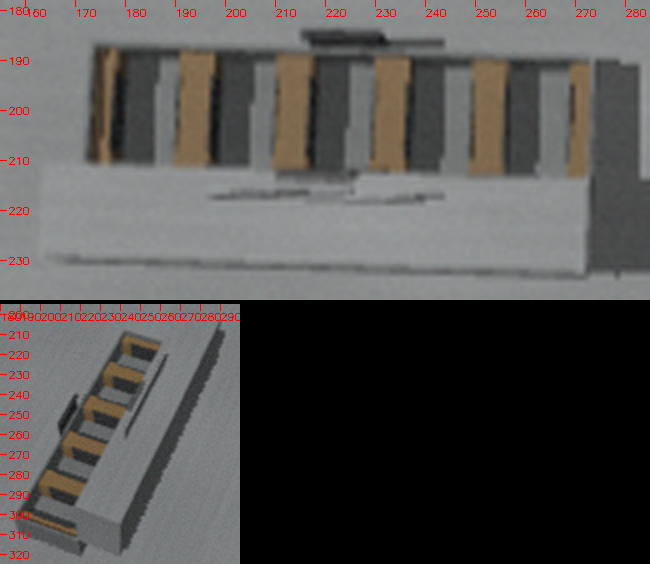

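Run:
```python
from h import *
def show(l,n,p,z=0):
    r=ray(n,p,z); print(l,n,np.round(r[:,:2]*1000).tolist(),[round(float(np.linalg.norm(d))*1000) for d in np.diff(r,axis=0)[:,:2]],[round(float(np.degrees(np.arctan2(d[1],d[0]))),1) for d in np.diff(r,axis=0)])
show("fish","side",[(324.5,172),(341,176.5)])
show("fish","top",[(355.3,247),(355.3,263.5)])
show("house","side",[(327,143),(343.8,143.5)])
show("house","top",[(399.5,236),(405,254.5)])
show("steel","side",[(279.5,153.5),(295.5,162.5),(302,157)])
show("steel","top",[(363,195),(358,215)]);show("steel27","top",[(363,195),(358,215)],.027)
show("steeltopcand","top",[(379,200),(369,218)],.06)
# case: top inner corners z=.042
show("case+x wall top","top",[(173.5,187),(272,190.5)],.042)
show("case+x bottom left","top",[(172,211),(173.5,187)],.042)
show("slots z34 dividers centre","top",[(193.7,200),(213.3,200),(232.8,200.5),(252.4,201)],.034)
show("catch","top",[(214,185.5),(231,186.5)],.05)
show("case side +x bottom","side",[(190.5,305),(220,318)],.0)
show("lid outer bottom edge","top",[(163.5,229.5),(271,233)],.09)
```

```text
fish side [[467.0, -252.0], [412.0, -251.0]] [54] [179.6]
fish top [[467.0, -252.0], [415.0, -252.0]] [52] [179.8]
house side [[499.0, -389.0], [445.0, -407.0]] [57] [-161.2]
house top [[505.0, -391.0], [447.0, -407.0]] [60] [-164.4]
steel side [[631.0, -281.0], [567.0, -259.0], [556.0, -292.0]] [67, 34] [161.4, -109.1]
steel top [[634.0, -277.0], [568.0, -261.0]] [67] [166.0]
steel27 top [[628.0, -271.0], [564.0, -255.0]] [66] [166.0]
steeltopcand top [[607.0, -313.0], [551.0, -282.0]] [64] [151.2]
case+x wall top top [[636.0, 320.0], [632.0, 14.0]] [306] [-90.7]
case+x bottom left top [[561.0, 320.0], [636.0, 320.0]] [75] [-0.0]
slots z34 dividers centre top [[598.0, 257.0], [599.0, 196.0], [599.0, 135.0], [599.0, 74.0]] [61, 61, 61] [-88.6, -90.1, -90.1]
catch top [[642.0, 193.0], [640.0, 141.0]] [53] [-92.0]
case side +x bottom side [[639.0, 311.0], [557.0, 317.0]] [83] [176.2]
lid outer bottom edge top [[498.0, 329.0], [495.0, 13.0]] [317] [-90.5]
```

```bash
cat >> h.py <<'E'
def to(x,y,z,yaw):
    from scipy.spatial.transform import Rotation as R
    o=bot.get_obs();A=R.from_euler('xyz',o['tcp_rot'],degrees=True)
    B=R.from_euler('xyz',[-90,0,yaw],degrees=True)
    s=A.inv().apply(np.array([x,y,z])-o['ee_pos']);r=(A.inv()*B).as_rotvec()
    print("t%.1f"%o['time'],"shift",np.round(s,4),"turn",np.round(r,3),"F",np.round(o['wrist_force'],1),"open",round(o['opening'],4),"q",np.round(o['q']))
E
python3 -c "
from h import *
to(.440,-.269,.2,-90)"
```

```text
t0.2 shift [-0.1425  0.042   0.3163] turn [ 0.     0.362 -0.001] F [ 0.3 -0.1  0.7] open 0.085 q [-69.   5.  10.  95.  -0.  90.]
```

```bash
python3 -m crank '-0.02 0 0.045 0 0.05 0;-0.04 0 0.09 0 0.12 0;-0.06 0.01 0.135 0 0.2 0;-0.08 0.02 0.18 0 0.28 0;-0.1 0.03 0.23 0 0.362 0;-0.125 0.042 0.28 0 0.362 0;-0.1425 0.042 0.316 0 0.362 0;-0.1425 0.042 0.316 0 0.362 0' -0.5 60
python3 - <<'E'
from h import *
to(.440,-.269,.2,-90)
t=vision.camera("top");s=vision.camera("side")
def m(im,a):
    h=cv2.cvtColor(im,cv2.COLOR_RGB2HSV);return h
cv2.imwrite("pics/d.png",np.hstack([crop(t,320,180,430,270,5)[:450,:],np.pad(crop(s,262,110,352,190,4),((0,130),(0,0),(0,0)))[:450,:250]]))
E
```

```text
time: 1.0
ee_pos: [0.4424, -0.2653, 0.1993]
tcp_rot: [-90.0, 0.1, -89.7]
wrist_force: [-0.8, -0.1, 0.1]
opening: 0.0638
t1.0 shift [ 0.0037 -0.0007 -0.0024] turn [ 0.     0.005 -0.002] F [-0.8 -0.1  0.1] open 0.0638 q [-31.  -0.  -0.  90.   0. 149.]
```

View pics/d.png

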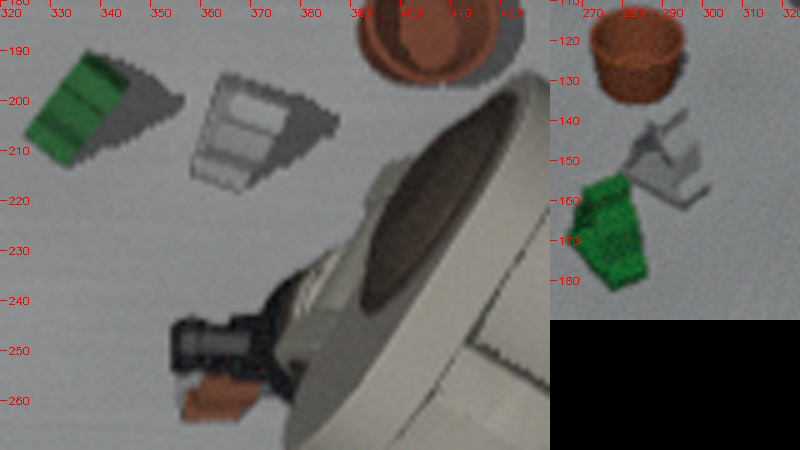

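```bash
python3 -m crank '0.0037 0.03 -0.0024 0 0.005 0;0.0037 0.06 -0.0024 0 0.005 0;0.0037 0.09 -0.0024 0 0.005 0;0.0037 0.12 -0.0024 0 0.005 0;0.0037 0.147 -0.0024 0 0.005 0;0.0037 0.147 -0.0024 0 0.005 0;0.0037 0.147 -0.0024 0 0.005 0' ; python3 -m crank '0 0 0 0 0 0;0 0 0 0 0 0;0 0 0 0 0 0;0 0 0 0 0 0;0 0 0 0 0 0;0 0 0 0 0 0' 1 50; python3 -m crank '0 -0.01 0 0 0 0;0 -0.02 0 0 0 0;0 -0.04 0 0 0 0;0 -0.07 0 0 0 0;0 -0.1 0 0 0 0;0 -0.14 0 0 0 0;0 -0.18 0 0 0 0;0 -0.19 0 0 0 0'
python3 - <<'E'
from h import *
to(.5957,.0435,.24,-90.6)
s=vision.camera("side");cv2.imwrite("pics/e.png",crop(s,262,60,402,190,4))
E
```

```text
time: 1.8
ee_pos: [0.4367, -0.2739, 0.054]
tcp_rot: [-90.0, -0.0, -90.4]
wrist_force: [0.5, 0.2, 0.4]
opening: 0.0643
time: 2.4
ee_pos: [0.4382, -0.2736, 0.0552]
tcp_rot: [-89.9, -0.1, -90.3]
wrist_force: [-1.3, -0.5, 6.5]
opening: 0.033
time: 3.2
ee_pos: [0.4382, -0.2734, 0.2489]
tcp_rot: [-89.7, -0.2, -90.3]
wrist_force: [0.6, -0.3, -1.4]
opening: 0.0327
t3.2 shift [-0.3178  0.0086  0.1558] turn [-0.006  0.005  0.003] F [ 0.6 -0.3 -1.4] open 0.0327 q [-32.   0.   6.  95.   0. 148.]
```

View pics/e.png

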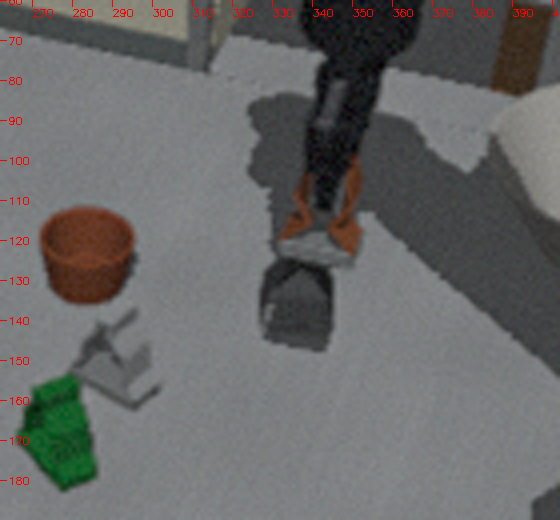

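```bash
python3 -m crank '-0.02 0 0.01 0 0 0;-0.06 0 0.03 0 0 0;-0.1 0 0.05 0 0 0;-0.14 0 0.07 0 0 0;-0.18 0 0.09 0 0 0;-0.22 0 0.11 0 0 0;-0.26 0.005 0.13 0 0 0;-0.3 0.0086 0.15 0 0.005 0';python3 -m crank '-0.008 0 0.003 0 0 0;-0.016 0 0.004 0 0 0;-0.016 0 0.004 0 0 0;-0.016 0 0.004 0 0 0'
python3 - <<'E'
from h import *
to(.594,.0435,.24,-90.6)
E
```

```text
time: 4.05
ee_pos: [0.5893, 0.0142, 0.2333]
tcp_rot: [-90.1, 0.7, -88.9]
wrist_force: [0.5, 0.5, -1.8]
opening: 0.0328
time: 4.45
ee_pos: [0.5927, 0.0191, 0.235]
tcp_rot: [-90.0, 0.9, -88.5]
wrist_force: [0.2, -0.3, -2.1]
opening: 0.0329
t4.5 shift [-0.0245 -0.0046  0.002 ] turn [ 0.001  0.036 -0.016] F [ 0.2 -0.3 -2.1] open 0.0329 q [  1.  11.  16.  95.   1. 180.]
```

```bash
python3 -m crank '0 0 0 0 -0.14 0;0 0 0 0 -0.28 0;0 0 0 0 -0.42 0;0 0 0 0 -0.56 0;0 0 0 0 -0.7 0;0 0 0 0 -0.84 0;0 0 0 0 -0.98 0;0 0 0 0 -1.05 0';python3 -m crank '0 0 0 0 -0.14 0;0 0 0 0 -0.28 0;0 0 0 0 -0.42 0;0 0 0 0 -0.56 0;0 0 0 0 -0.7 0;0 0 0 0 -0.84 0;0 0 0 0 -0.98 0;0 0 0 0 -1.05 0';python3 -m crank '0 0 0 0 -0.14 0;0 0 0 0 -0.28 0;0 0 0 0 -0.42 0;0 0 0 0 -0.56 0;0 0 0 0 -0.7 0;0 0 0 0 -0.84 0;0 0 0 0 -0.98 0;0 0 0 0 -0.98 0'
python3 - <<'E'
from h import *
to(.598,.0435,.24,89.4)
E
```

```text
time: 5.25
ee_pos: [0.5927, 0.0188, 0.2353]
tcp_rot: [-89.2, 0.4, -28.1]
wrist_force: [-0.4, -0.5, 0.0]
opening: 0.0327
time: 6.05
ee_pos: [0.5927, 0.0188, 0.2354]
tcp_rot: [-89.2, -0.5, 32.1]
wrist_force: [-0.7, 0.8, -1.8]
opening: 0.0327
time: 6.85
ee_pos: [0.5928, 0.0189, 0.2353]
tcp_rot: [-90.0, -0.9, 88.0]
wrist_force: [0.0, -0.2, -2.0]
opening: 0.0329
t6.8 shift [ 0.0248 -0.0043 -0.0044] turn [-0.    -0.024  0.017] F [ 0.  -0.2 -2. ] open 0.0329 q [ 1. 11. 16. 95.  1.  3.]
```

```bash
python3 -m crank '0.012 0 -0.002 0 -0.012 0.01;0.0248 0 -0.0044 0 -0.024 0.017;0.0248 0.03 -0.0044 0 -0.024 0.017;0.0248 0.06 -0.0044 0 -0.024 0.017;0.0248 0.09 -0.0044 0 -0.024 0.017;0.0248 0.12 -0.0044 0 -0.024 0.017;0.0248 0.125 -0.0044 0 -0.024 0.017;0.0248 0.125 -0.0044 0 -0.024 0.017'
python3 - <<'E'
from h import *
to(.598,.0435,.0612,89.4)
s=vision.camera("side");t=vision.camera("top")
cv2.imwrite("pics/f.png",np.hstack([crop(s,190,170,290,270,4),crop(t,220,170,320,270,4)]))
cv2.imwrite("pics/f2.png",s[100:300,180:380,::-1])
E
```

```text
time: 7.65
ee_pos: [0.5979, 0.0473, 0.11]
tcp_rot: [-89.9, 0.0, 89.4]
wrist_force: [0.0, 0.1, -1.1]
opening: 0.0322
t7.7 shift [-0.0037  0.0488 -0.0003] turn [-0.003 -0.001 -0.001] F [ 0.   0.1 -1.1] open 0.0322 q [ 5. 11.  3. 81. -0.  5.]
```

View pics/f.png

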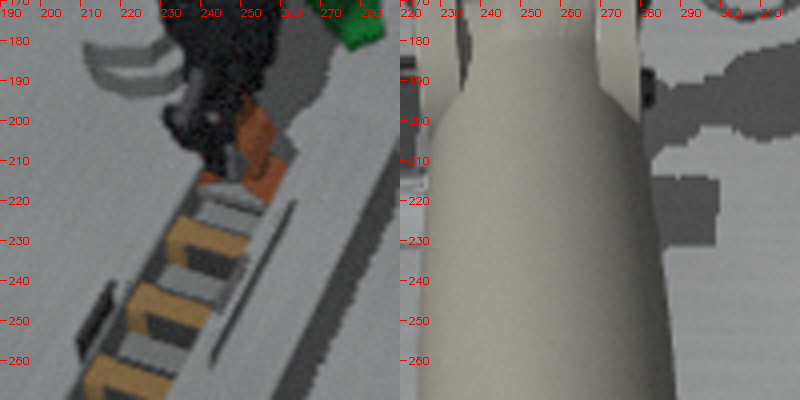

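```bash
python3 -m crank '-0.0037 0 0 0 0 0;-0.0037 0.01 0 0 0 0;-0.0037 0.015 0 0 0 0;-0.0037 0.02 0 0 0 0;-0.0037 0.023 0 0 0 0;-0.0037 0.025 0 0 0 0;-0.0037 0.025 0 0 0 0;-0.0037 0.025 0 0 0 0';python3 - <<'E'
from h import *
to(.598,.0435,.0612,89.4)
E
```

```text
time: 8.55
ee_pos: [0.5986, 0.043, 0.0868]
tcp_rot: [-90.1, 0.0, 89.4]
wrist_force: [-3.0, 0.6, 8.6]
opening: 0.0328
t8.6 shift [0.0005 0.0256 0.0007] turn [ 0.001 -0.    -0.   ] F [-3.   0.6  8.6] open 0.0328 q [ 4. 12.  0. 79. -0.  5.]
```

Run:
```python
from h import *
print(bot.get_obs()['torque'],bot.get_obs()['ee_pos'])
s=vision.camera("side")
cv2.imwrite("pics/g.png",crop(s,205,180,285,255,8))
# predicted corners of slots on insert top
for k in(-122,-61):
  for dx in(-39,39):
    for dy in(-19.5,19.5): print(k,dx,dy,proj("side",[(597+dx+0.0105*(k+dy))/1000,(165.5+k+dy)/1000,.034]).round(1))
```

```text
[-0.01633159  0.56920313 -0.00577643] [0.59863751 0.04303608 0.08678841]
-122 -39 -19.5 [[265.6 220.4]]
-122 -39 19.5 [[260.  230.9]]
-122 39 -19.5 [[239.7 212.7]]
-122 39 19.5 [[233.7 222.8]]
-61 -39 -19.5 [[256.8 237. ]]
-61 -39 19.5 [[250.9 248.1]]
-61 39 -19.5 [[230.3 228.7]]
-61 39 19.5 [[223.9 239.5]]
```

View pics/g.png

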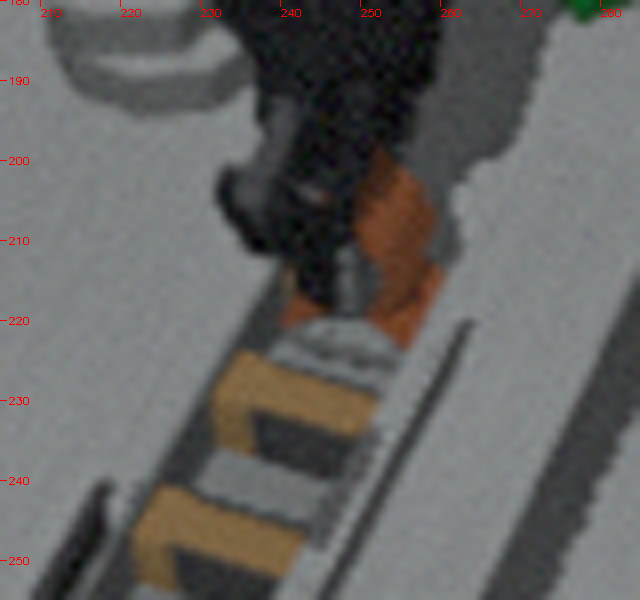

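Run:
```python
from h import *
t=np.load("t0.npy");s=np.load("s0.npy")
for z in(.12,.15,.152): print(z,ray("top",[(196,217.5),(242,218.5)],z).round(3).tolist(), ray("side",[(263,220),(233,262)],z).round(3).tolist())
for x in(.53,.54,.55): print(x,[proj(c,[[x,.165+.06,.152],[x,.165-.06,.152],[x,.165-.157,.128],[x,.165+.157,.128]]).round(1).tolist() for c in("top","side")])
cv2.imwrite("pics/k.png",np.vstack([crop(t,155,205,285,238,6),np.pad(crop(s,200,195,300,245,6),((0,0),(0,180),(0,0)))]))
```

```text
0.12 [[0.532, 0.23, 0.12], [0.532, 0.097, 0.12]] [[0.536, 0.089, 0.12], [0.553, 0.229, 0.12]]
0.15 [[0.528, 0.224, 0.15], [0.528, 0.094, 0.15]] [[0.526, 0.111, 0.15], [0.543, 0.246, 0.15]]
0.152 [[0.527, 0.223, 0.152], [0.528, 0.094, 0.152]] [[0.525, 0.112, 0.152], [0.542, 0.247, 0.152]]
0.53 [[[195.4, 216.6], [238.2, 217.6], [272.8, 219.6], [163.2, 216.9]], [[242.1, 255.9], [262.3, 217.3], [276.7, 196.2], [224.3, 297.3]]]
0.54 [[[195.6, 213.0], [238.3, 214.1], [272.9, 216.1], [163.4, 213.5]], [[238.0, 254.5], [258.5, 216.1], [273.1, 195.2], [220.1, 295.8]]]
0.55 [[[195.8, 209.5], [238.4, 210.6], [273.0, 212.7], [163.7, 210.0]], [[233.9, 253.2], [254.7, 215.0], [269.5, 194.1], [215.9, 294.3]]]
```

View pics/k.png

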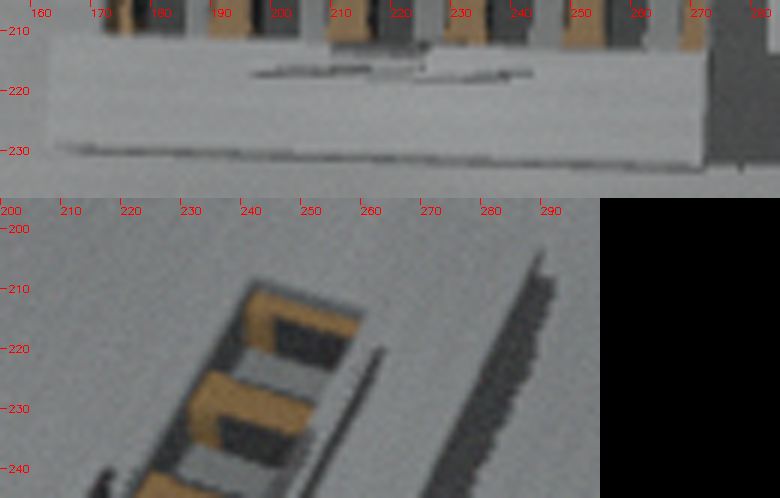

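```bash
python3 -m crank '0.001 0 0 0 0 0;0.001 0 0 0 0 0;0.002 0 0 0 0 0;0.002 0 0 0 0 0';python3 -m crank '0.001 0 0 0 0 0;0.001 0 0 0 0 0'; python3 -m crank '0.001 0 0 0 0 0;0.001 0 0 0 0 0'; python3 -m crank '0.001 0 0 0 0 0;0.001 0 0 0 0 0'
```

```text
time: 9.0
ee_pos: [0.5988, 0.0444, 0.0866]
tcp_rot: [-90.1, 0.1, 89.4]
wrist_force: [-1.1, -2.8, 5.9]
opening: 0.0326
time: 9.2
ee_pos: [0.5989, 0.0454, 0.0865]
tcp_rot: [-90.1, 0.1, 89.4]
wrist_force: [-0.5, -2.2, 5.8]
opening: 0.0323
time: 9.4
ee_pos: [0.5989, 0.0465, 0.0864]
tcp_rot: [-90.1, 0.1, 89.4]
wrist_force: [-1.0, -2.0, 5.9]
opening: 0.0323
time: 9.6
ee_pos: [0.5989, 0.0475, 0.0863]
tcp_rot: [-90.1, 0.1, 89.4]
wrist_force: [-0.1, -2.8, 5.4]
opening: 0.0327
```

```bash
python3 -c "
from h import *
print(bot.get_obs()['torque'])"; python3 -m crank '0.001 0 0 0 0 0;0.002 0 0 0 0 0;0.003 0 0 0 0 0;0.003 0 0 0 0 0';  python3 -c "
from h import *
print(bot.get_obs()['torque'])"; python3 -m crank '-0.001 0 0 0 0 0;-0.003 0 0 0 0 0;-0.005 0 0 0 0 0;-0.007 0 0 0 0 0;-0.008 0 0 0 0 0;-0.009 0 0 0 0 0;-0.009 0 0 0 0 0'; python3 -c "
from h import *
print(bot.get_obs()['torque'])"; python3 -m crank '-0.001 0 0 0 0 0;-0.002 0 0 0 0 0;-0.002 0 0 0 0 0';  python3 -c "
from h import *
print(bot.get_obs()['torque'])"; python3 -m crank '-0.001 0 0 0 0 0;-0.002 0 0 0 0 0;-0.002 0 0 0 0 0'; python3 -c "
from h import *
print(bot.get_obs()['torque'])
s=vision.camera('side')
cv2.imwrite('pics/l.png',crop(s,205,180,285,255,8))"
```

```text
[-0.78785581  0.08469815 -0.03985554]
time: 10.0
ee_pos: [0.5979, 0.0512, 0.0846]
tcp_rot: [-89.9, -0.0, 89.4]
wrist_force: [-0.3, -0.4, -1.9]
opening: 0.0329
[-0.00791567 -0.03425696 -0.03048046]
time: 10.7
ee_pos: [0.5987, 0.0443, 0.0859]
tcp_rot: [-90.0, -0.3, 89.5]
wrist_force: [1.0, 14.0, 1.2]
opening: 0.033
[ 3.35333157 -0.1515702  -0.31027071]
time: 11.0
ee_pos: [0.5987, 0.0423, 0.0861]
tcp_rot: [-90.0, -0.3, 89.5]
wrist_force: [-0.3, 11.9, 2.4]
opening: 0.0325
[ 3.16417612 -0.12858384 -0.09052579]
time: 11.3
ee_pos: [0.5988, 0.0409, 0.0864]
tcp_rot: [-90.1, -0.4, 89.5]
wrist_force: [-0.4, 15.0, 3.2]
opening: 0.0329
[ 3.92458027 -0.1073262   0.02386454]
```

View pics/l.png

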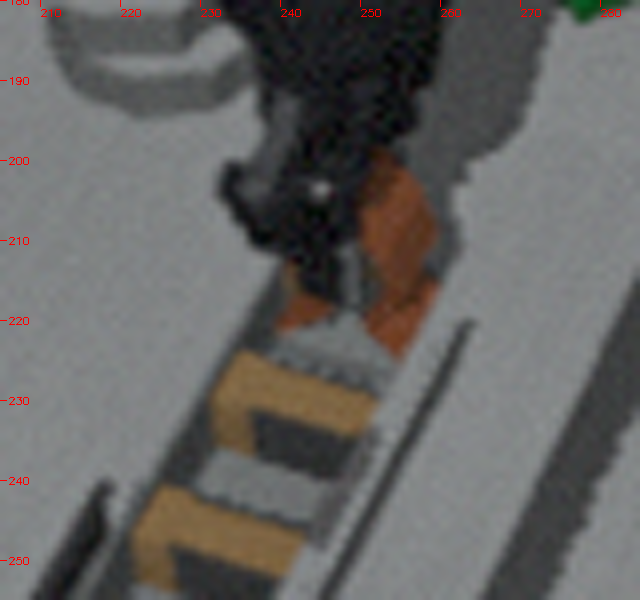

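```bash
python3 -m crank '0.002 0 0 0 0 0;0.004 0 0 0 0 0;0.006 0 0 0 0 0;0.008 0 0 0 0 0;0.01 0 0 0 0 0;0.01 0 0 0 0 0;0.01 0 0 0 0 0'; python3 -c "
from h import *
print(bot.get_obs()['torque'])"; python3 -m crank '0.001 0 0 0 0 0;0.002 0 0 0 0 0;0.002 0 0 0 0 0';  python3 -c "
from h import *
print(bot.get_obs()['torque'])"
```

```text
time: 12.05
ee_pos: [0.5982, 0.0478, 0.0852]
tcp_rot: [-89.9, 0.0, 89.4]
wrist_force: [0.2, 0.5, -2.1]
opening: 0.0326
[ 0.02815511 -0.02532698  0.05129754]
time: 12.35
ee_pos: [0.5983, 0.049, 0.0854]
tcp_rot: [-89.9, 0.1, 89.3]
wrist_force: [0.1, -6.0, -0.3]
opening: 0.0327
[-1.34260799  0.07029271  0.01235865]
```

```bash
python3 -m crank '-0.001 0 0 0 0 0;-0.002 0 0 0 0 0;-0.0025 0 0 0 0 0;-0.0025 0 0 0 0 0'; python3 -m crank '0 0.003 0 0 0 0;0 0.006 0 0 0 0;0 0.009 0 0 0 0;0 0.009 0 0 0 0'; python3 -c "
from h import *
to(.598,.0465,.0612,89.4)
print(bot.get_obs()['torque'])"
```

```text
time: 12.75
ee_pos: [0.5983, 0.0475, 0.0853]
tcp_rot: [-89.9, -0.0, 89.4]
wrist_force: [0.8, -0.5, -2.2]
opening: 0.0327
time: 13.15
ee_pos: [0.5979, 0.0474, 0.0756]
tcp_rot: [-89.9, 0.0, 89.4]
wrist_force: [0.5, 0.1, -1.8]
opening: 0.0326
t13.2 shift [-0.0009  0.0144 -0.0001] turn [-0.002 -0.    -0.   ] F [ 0.5  0.1 -1.8] open 0.0326 q [ 5. 12. -1. 78. -0.  5.]
[-0.02925368 -0.00342449 -0.0082031 ]
```

```bash
python3 -m crank '0 0.003 0 0 0 0;0 0.006 0 0 0 0;0 0.009 0 0 0 0;0 0.012 0 0 0 0;0 0.012 0 0 0 0'; python3 -m crank '0 0.002 0 0 0 0;0 0.002 0 0 0 0;0 0.003 0 0 0 0;0 0.003 0 0 0 0';python3 -c "
from h import *
print(bot.get_obs()['torque'])"
```

```text
time: 13.65
ee_pos: [0.598, 0.0474, 0.0637]
tcp_rot: [-89.9, 0.0, 89.4]
wrist_force: [0.1, -0.4, -1.0]
opening: 0.0328
time: 14.05
ee_pos: [0.5985, 0.0473, 0.0617]
tcp_rot: [-90.0, 0.0, 89.4]
wrist_force: [0.3, 0.3, 0.3]
opening: 0.0328
[-0.00943505 -0.02870456  0.0047322 ]
```

```bash
python3 -m crank '0 0 0 0 0 0;0 0 0 0 0 0;0 0 0 0 0 0;0 0 0 0 0 0' -0.3; python3 -m crank '0 -0.01 0 0 0 0;0 -0.03 0 0 0 0;0 -0.06 0 0 0 0;0 -0.1 0 0 0 0;0 -0.14 0 0 0 0;0 -0.16 0 0 0 0;0 -0.16 0 0 0 0'; python3 -c "
from h import *
to(.479,-.35,.22,17.2-90+180)
s=vision.camera('side')
cv2.imwrite('pics/m.png',np.hstack([crop(s,215,175,285,255,5),crop(s,262,105,352,185,5)]))"
```

```text
time: 14.45
ee_pos: [0.5982, 0.0474, 0.0613]
tcp_rot: [-89.9, 0.0, 89.4]
wrist_force: [-0.1, -1.0, 0.5]
opening: 0.0551
time: 15.15
ee_pos: [0.5995, 0.0475, 0.2259]
tcp_rot: [-90.3, -0.0, 89.4]
wrist_force: [-0.1, 1.0, 0.0]
opening: 0.0553
t15.2 shift [-0.3988  0.0052  0.1162] turn [ 0.005 -0.311 -0.001] F [-0.1  1.   0. ] open 0.0553 q [ 5. 12. 16. 94. -0.  5.]
```

View pics/m.png

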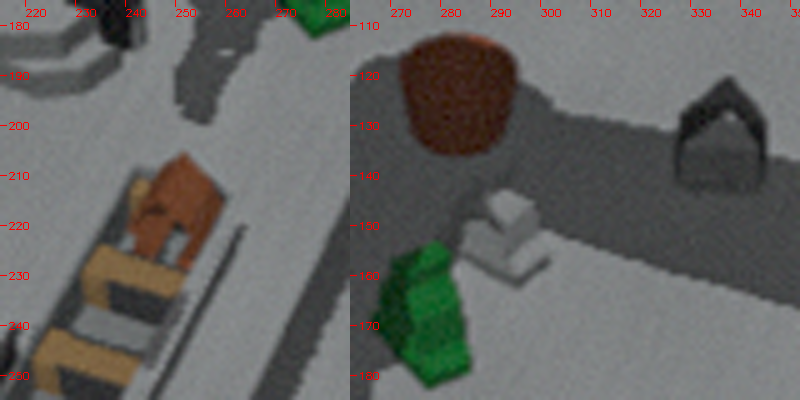

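```bash
python3 -m crank '-0.03 0 0.01 0 0 0;-0.07 0 0.02 0 -0.04 0;-0.115 0 0.03 0 -0.1 0;-0.16 0 0.045 0 -0.16 0;-0.205 0 0.06 0 -0.2 0;-0.25 0 0.07 0 -0.25 0;-0.295 0 0.08 0 -0.311 0;-0.34 0 0.09 0 -0.311 0' -0.7; python3 -c "
from h import *
to(.479,-.415,.2,107.2)"
```

```text
time: 16.0
ee_pos: [0.5035, -0.2931, 0.2203]
tcp_rot: [-89.9, -0.1, 107.3]
wrist_force: [0.6, 0.3, 0.0]
opening: 0.0727
t16.0 shift [-0.1091  0.0203  0.0597] turn [-0.002  0.002  0.001] F [0.6 0.3 0. ] open 0.0727 q [-30.   9.  12.  93.  -0. -48.]
```

```bash
python3 -m crank '-0.035 0.005 0.02 0 0 0;-0.075 0.01 0.04 0 0 0;-0.109 0.02 0.0597 0 0 0;-0.109 0.02 0.0597 0 0 0;-0.109 0.02 0.0597 0 0 0'
python3 - <<'E'
from h import *
to(.479,-.415,.046,107.2)
s=vision.camera("side")
h=cv2.cvtColor(s,cv2.COLOR_RGB2GRAY).astype(int)
cv2.imwrite("pics/n.png",np.hstack([crop(s,300,90,390,180,6)]))
E
```

```text
time: 16.5
ee_pos: [0.479, -0.4137, 0.1997]
tcp_rot: [-89.9, -0.2, 107.1]
wrist_force: [0.2, 0.2, 0.3]
opening: 0.0726
t16.5 shift [-0.0016  0.1537  0.    ] turn [-0.002 -0.002  0.003] F [0.2 0.2 0.3] open 0.0726 q [-41.  16.  18.  92.  -0. -58.]
```

View pics/n.png

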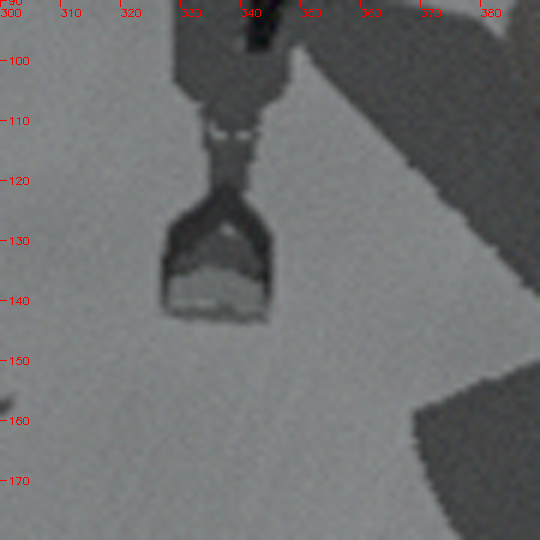

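```bash
python3 -m crank '0 0.03 0 0 0 0;0 0.06 0 0 0 0;0 0.09 0 0 0 0;0 0.12 0 0 0 0;0 0.145 0 0 0 0;0 0.154 0 0 0 0;0 0.154 0 0 0 0;0 0.154 0 0 0 0' ; python3 -m crank '0 0 0 0 0 0;0 0 0 0 0 0;0 0 0 0 0 0;0 0 0 0 0 0;0 0 0 0 0 0;0 0 0 0 0 0' 1 60; python3 -m crank '0 -0.01 0 0 0 0;0 -0.02 0 0 0 0;0 -0.04 0 0 0 0;0 -0.07 0 0 0 0;0 -0.11 0 0 0 0;0 -0.15 0 0 0 0;0 -0.18 0 0 0 0;0 -0.18 0 0 0 0'
python3 - <<'E'
from h import *
to(.599,.1695,.23,89.4)
E
```

```text
time: 17.35
ee_pos: [0.4805, -0.4133, 0.0491]
tcp_rot: [-90.0, 0.1, 107.2]
wrist_force: [0.7, -0.3, -0.1]
opening: 0.0726
time: 17.95
ee_pos: [0.4802, -0.4138, 0.0488]
tcp_rot: [-90.0, 0.1, 107.2]
wrist_force: [-0.7, 0.7, 6.1]
opening: 0.0329
time: 18.75
ee_pos: [0.4808, -0.4142, 0.2334]
tcp_rot: [-90.2, 0.4, 107.2]
wrist_force: [0.4, -0.2, -2.1]
opening: 0.0328
t18.8 shift [ 0.5226  0.0009 -0.2854] turn [ 0.004  0.311 -0.006] F [ 0.4 -0.2 -2.1] open 0.0328 q [-41.  16.  22.  95.  -0. -58.]
```

```bash
python3 -m crank '0.03 0 -0.02 0 0 0;0.07 0 -0.04 0 0.04 0;0.11 0 -0.065 0 0.08 0;0.15 0 -0.09 0 0.12 0;0.19 0 -0.11 0 0.16 0;0.23 0 -0.135 0 0.2 0;0.27 0 -0.155 0 0.24 0;0.31 0 -0.175 0 0.28 0'
python3 - <<'E'
from h import *
to(.599,.1695,.23,89.4)
E
```

```text
time: 19.55
ee_pos: [0.5551, -0.0636, 0.2266]
tcp_rot: [-89.9, 0.0, 91.1]
wrist_force: [1.0, -0.1, -2.2]
opening: 0.0325
t19.6 shift [ 0.2322 -0.0035 -0.0482] turn [-0.002  0.029 -0.   ] F [ 1.  -0.1 -2.2] open 0.0325 q [-7.  6.  9. 94. -0. -8.]
```

```bash
python3 -m crank '0.04 -0.003 -0.01 0 0.01 0;0.08 -0.003 -0.02 0 0.02 0;0.12 -0.003 -0.03 0 0.029 0;0.16 -0.003 -0.04 0 0.029 0;0.2 -0.003 -0.045 0 0.029 0;0.2322 -0.003 -0.048 0 0.029 0;0.2322 -0.003 -0.048 0 0.029 0;0.2322 -0.003 -0.048 0 0.029 0'; python3 -m crank '0 0.02 0 0 0 0;0 0.06 0 0 0 0;0 0.1 0 0 0 0;0 0.125 0 0 0 0;0 0.13 0 0 0 0;0 0.13 0 0 0 0;0 0.13 0 0 0 0'
python3 - <<'E'
from h import *
to(.599,.1695,.0548,89.4)
E
```

```text
time: 20.35
ee_pos: [0.5983, 0.1683, 0.2292]
tcp_rot: [-89.8, 0.1, 89.6]
wrist_force: [0.7, -0.4, -2.0]
opening: 0.0326
time: 21.05
ee_pos: [0.5994, 0.1673, 0.1022]
tcp_rot: [-90.1, -0.0, 89.5]
wrist_force: [-0.4, 0.0, -1.2]
opening: 0.0326
t21.1 shift [0.0022 0.0474 0.0005] turn [0.001 0.001 0.   ] F [-0.4  0.  -1.2] open 0.0326 q [16. 14.  5. 81. -0. 16.]
```

```bash
python3 -m crank '0.002 0 0 0 0 0;0.002 0.008 0 0 0 0;0.002 0.014 0 0 0 0;0.002 0.018 0 0 0 0;0.002 0.022 0 0 0 0;0.002 0.024 0 0 0 0;0.002 0.024 0 0 0 0'
python3 - <<'E'
from h import *
to(.599,.1695,.0548,89.4); print(bot.get_obs()['torque'])
E
```

```text
time: 21.75
ee_pos: [0.5983, 0.1692, 0.0756]
tcp_rot: [-89.9, 0.1, 89.5]
wrist_force: [0.5, -3.2, -2.6]
opening: 0.0326
t21.8 shift [ 0.0004  0.0208 -0.0007] turn [-0.002  0.001 -0.001] F [ 0.5 -3.2 -2.6] open 0.0326 q [16. 15.  3. 78. -0. 16.]
[-0.79926285 -0.12266694  0.10881902]
```

```bash
python3 -m crank '-0.001 0 0 0 0 0;-0.002 0 0 0 0 0;-0.002 0.005 0 0 0 0;-0.002 0.01 0 0 0 0;-0.002 0.015 0 0 0 0;-0.002 0.018 0 0 0 0;-0.002 0.018 0 0 0 0'
python3 - <<'E'
from h import *
to(.599,.1695,.0548,89.4); print(bot.get_obs()['torque'])
E
python3 -m crank '0 0.001 0 0 0 0;0 0.0025 0 0 0 0;0 0.0025 0 0 0 0'
```

```text
time: 22.45
ee_pos: [0.5982, 0.1675, 0.0574]
tcp_rot: [-89.9, 0.0, 89.5]
wrist_force: [-0.2, -0.5, -2.1]
opening: 0.0329
t22.4 shift [ 0.002   0.0026 -0.0008] turn [-0.002  0.002 -0.001] F [-0.2 -0.5 -2.1] open 0.0329 q [16. 15.  1. 76.  0. 16.]
[-0.00233683 -0.02336651  0.02665921]
time: 22.75
ee_pos: [0.5986, 0.1676, 0.0557]
tcp_rot: [-89.9, 0.0, 89.5]
wrist_force: [0.5, 0.1, -2.5]
opening: 0.0328
```

```bash
python3 -m crank '0 0.001 0 0 0 0;0 0.0025 0 0 0 0;0 0.0025 0 0 0 0';  python3 -m crank '0 0 0 0 0 0;0 0 0 0 0 0;0 0 0 0 0 0;0 0 0 0 0 0' -0.3; python3 -m crank '0 -0.01 0 0 0 0;0 -0.03 0 0 0 0;0 -0.06 0 0 0 0;0 -0.1 0 0 0 0;0 -0.14 0 0 0 0;0 -0.18 0 0 0 0;0 -0.18 0 0 0 0'; python3 -c "
from h import *
to(.595,-.286,.22,73.5)"
```

```text
time: 23.05
ee_pos: [0.5989, 0.1676, 0.0548]
tcp_rot: [-90.0, 0.0, 89.5]
wrist_force: [-3.0, -2.2, 8.4]
opening: 0.0325
time: 23.45
ee_pos: [0.5986, 0.1676, 0.0531]
tcp_rot: [-89.9, 0.0, 89.5]
wrist_force: [0.2, 0.2, 0.9]
opening: 0.0554
time: 24.15
ee_pos: [0.6001, 0.1681, 0.2405]
tcp_rot: [-90.5, -0.1, 89.5]
wrist_force: [0.9, 0.4, 0.3]
opening: 0.0552
t24.1 shift [-0.4541  0.0194  0.0013] turn [0.008 0.279 0.003] F [0.9 0.4 0.3] open 0.0552 q [16. 15. 21. 96.  0. 16.]
```

```bash
python3 -m crank '-0.03 0 0 0 0 0;-0.07 0 0 0 0.03 0;-0.11 0 0 0 0.06 0;-0.155 0 0 0 0.1 0;-0.2 0 0 0 0.14 0;-0.245 0 0 0 0.18 0;-0.29 0 0 0 0.22 0;-0.335 0 0 0 0.279 0' -0.3
python3 - <<'E'
from h import *
to(.595,-.286,.2,73.5)
t=vision.camera("top");s=vision.camera("side")
cv2.imwrite("pics/o.png",np.hstack([crop(s,262,130,322,190,6),crop(t,335,175,400,235,6)]))
E
```

```text
time: 24.95
ee_pos: [0.5954, -0.1691, 0.2336]
tcp_rot: [-90.0, 0.0, 73.4]
wrist_force: [1.2, -0.1, 0.1]
opening: 0.0558
t24.9 shift [-0.1121  0.0336 -0.033 ] turn [-0.001 -0.001 -0.001] F [ 1.2 -0.1  0.1] open 0.0558 q [-16.  15.  20.  96.  -0.   1.]
```

View pics/o.png

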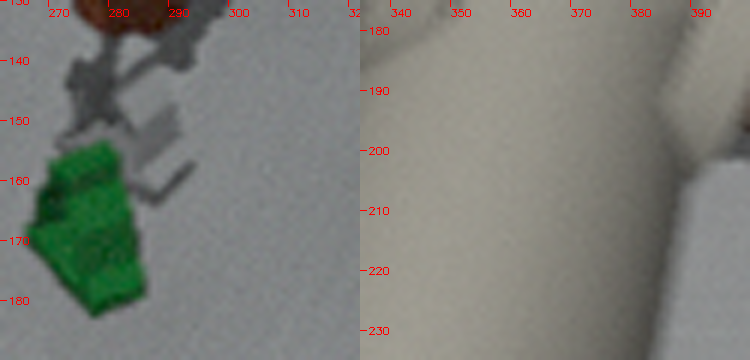

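Run:
```python
from h import *
p=ray("side",[(271.5,154.7),(287.8,164),(294.3,157.3)])[:,:2]*1000
print(p.round(),[ (round(float(np.linalg.norm(d))),round(float(np.degrees(np.arctan2(d[1],d[0]))),1)) for d in np.diff(p,axis=0)])
print("old",ray("side",[(279.5,153.5),(295.5,162.5),(302,157)])[:,:2].round(3).tolist())
print("green base",ray("side",[(265.5,168.5),(277.5,182),(286,178.5)])[:,:2].round(3).tolist())
print("green top z78",ray("side",[(269.5,156.5),(280,153.5)],.078)[:,:2].round(3).tolist())
```

```text
[[ 653. -266.]
 [ 588. -244.]
 [ 579. -281.]] [(69, 161.3), (39, -103.5)]
old [[0.631, -0.281], [0.567, -0.259], [0.556, -0.292]]
green base [[0.647, -0.198], [0.59, -0.156], [0.571, -0.18]]
green top z78 [[0.624, -0.177], [0.599, -0.201]]
```

```bash
python3 -m crank '0 0 0 0 0 0;0 0 0 0 0 0' -0.18; python3 -c "
from h import *
to(.616,-.271,.2,73.5)"
```

```text
time: 25.25
ee_pos: [0.5958, -0.1665, 0.2334]
tcp_rot: [-89.9, 0.0, 73.6]
wrist_force: [-0.1, -1.0, -0.5]
opening: 0.0505
t25.2 shift [-0.0945  0.0334 -0.049 ] turn [-0.001  0.001 -0.   ] F [-0.1 -1.  -0.5] open 0.0505 q [-16.  15.  20.  96.  -0.   1.]
```

```bash
python3 -m crank '-0.03 0 -0.015 0 0 0;-0.06 0.01 -0.03 0 0 0;-0.0945 0.02 -0.049 0 0 0;-0.0945 0.033 -0.049 0 0 0;-0.0945 0.07 -0.049 0 0 0;-0.0945 0.08 -0.049 0 0 0;-0.0945 0.08 -0.049 0 0 0'
python3 - <<'E'
from h import *
to(.616,-.271,.054,73.5)
s=vision.camera("side")
cv2.imwrite("pics/p.png",crop(s,255,100,335,190,6))
E
```

```text
time: 25.95
ee_pos: [0.6153, -0.2702, 0.1518]
tcp_rot: [-89.8, 0.0, 73.6]
wrist_force: [0.4, -0.3, 1.0]
opening: 0.0502
t25.9 shift [-0.0006  0.0978 -0.0013] turn [-0.004  0.002 -0.   ] F [ 0.4 -0.3  1. ] open 0.0502 q [-24.  22.  20.  88.  -0.  -7.]
```

View pics/p.png

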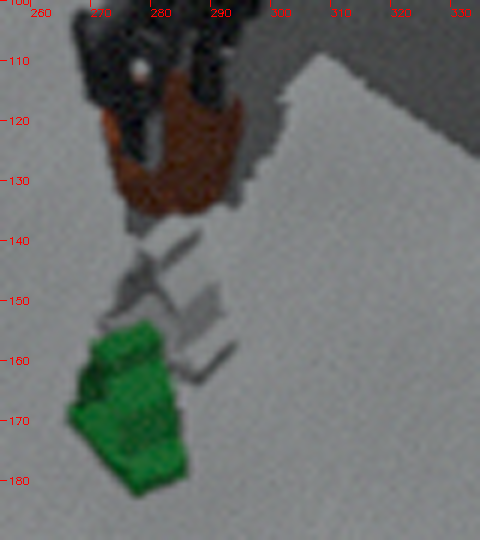

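```bash
python3 -m crank '0 0.02 -0.0013 0 0 0;0 0.04 -0.0013 0 0 0;0 0.06 -0.0013 0 0 0;0 0.08 -0.0013 0 0 0;0 0.095 -0.0013 0 0 0;0 0.0975 -0.0013 0 0 0;0 0.0975 -0.0013 0 0 0';  python3 -m crank '0 0 0 0 0 0;0 0 0 0 0 0;0 0 0 0 0 0;0 0 0 0 0 0;0 0 0 0 0 0;0 0 0 0 0 0' 1 60
```

```text
time: 26.7
ee_pos: [0.6174, -0.2722, 0.0568]
tcp_rot: [-90.0, 0.0, 73.5]
wrist_force: [-0.3, 0.0, 0.5]
opening: 0.0504
time: 27.3
ee_pos: [0.6179, -0.2722, 0.0577]
tcp_rot: [-90.1, 0.0, 73.5]
wrist_force: [0.6, 2.4, 7.1]
opening: 0.0326
```

```bash
python3 -m crank '0 -0.01 0 0 0 0;0 -0.02 0 0 0 0;0 -0.04 0 0 0 0;0 -0.07 0 0 0 0;0 -0.1 0 0 0 0;0 -0.14 0 0 0 0;0 -0.17 0 0 0 0;0 -0.17 0 0 0 0'
python3 - <<'E'
from h import *
to(.6,.290,.23,89.4)
E
```

```text
time: 28.1
ee_pos: [0.6182, -0.2729, 0.232]
tcp_rot: [-90.4, 0.1, 73.5]
wrist_force: [0.0, -0.3, -2.0]
opening: 0.0331
t28.1 shift [ 5.345e-01 -2.000e-04  1.773e-01] turn [ 0.007 -0.277 -0.003] F [ 0.  -0.3 -2. ] open 0.0331 q [-24.  23.  30.  97.  -0.  -7.]
```

```bash
python3 -m crank '0.03 0 0.01 0 0 0;0.07 0 0.02 0 -0.04 0;0.11 0 0.035 0 -0.08 0;0.15 0 0.05 0 -0.12 0;0.19 0 0.06 0 -0.16 0;0.23 0 0.075 0 -0.2 0;0.27 0 0.09 0 -0.24 0;0.31 0 0.1 0 -0.277 0'
python3 - <<'E'
from h import *
to(.601,.290,.23,89.4)
E
```

```text
time: 28.9
ee_pos: [0.6084, 0.055, 0.2254]
tcp_rot: [-89.9, 0.0, 89.5]
wrist_force: [1.1, -0.5, -2.0]
opening: 0.033
t28.9 shift [ 0.2349 -0.0047  0.0096] turn [-0.002  0.001 -0.001] F [ 1.1 -0.5 -2. ] open 0.033 q [ 5. 13. 18. 94. -0.  6.]
```

```bash
python3 -m crank '0.04 0 0.002 0 0 0;0.08 -0.003 0.004 0 0 0;0.12 -0.003 0.006 0 0 0;0.16 -0.003 0.008 0 0 0;0.2 -0.003 0.009 0 0 0;0.2349 -0.003 0.0096 0 0 0;0.2349 -0.003 0.0096 0 0 0;0.2349 -0.003 0.0096 0 0 0'; python3 -m crank '0 0.02 0 0 0 0;0 0.06 0 0 0 0;0 0.1 0 0 0 0;0 0.115 0 0 0 0;0 0.12 0 0 0 0;0 0.12 0 0 0 0;0 0.12 0 0 0 0'
python3 - <<'E'
from h import *
to(.601,.290,.086,89.4)
E
```

```text
time: 29.7
ee_pos: [0.6019, 0.2889, 0.2276]
tcp_rot: [-89.9, 0.1, 89.5]
wrist_force: [-0.2, -0.5, -3.8]
opening: 0.0326
time: 30.4
ee_pos: [0.6031, 0.2885, 0.1111]
tcp_rot: [-90.1, -0.1, 89.4]
wrist_force: [-0.5, -0.5, -2.7]
opening: 0.0327
t30.4 shift [0.0014 0.0251 0.0021] turn [ 0.002 -0.001  0.001] F [-0.5 -0.5 -2.7] open 0.0327 q [26. 21. 14. 83.  0. 26.]
```

```bash
python3 -m crank '0.001 0 0.002 0 0 0;0.001 0.008 0.002 0 0 0;0.001 0.014 0.002 0 0 0;0.001 0.018 0.002 0 0 0;0.001 0.022 0.002 0 0 0;0.001 0.024 0.002 0 0 0;0.001 0.024 0.002 0 0 0'
python3 - <<'E'
from h import *
to(.601,.290,.0637,89.4); print(bot.get_obs()['torque'])
E
```

```text
time: 31.1
ee_pos: [0.601, 0.2893, 0.0897]
tcp_rot: [-90.2, -0.1, 89.4]
wrist_force: [-7.8, -5.9, 26.3]
opening: 0.0328
t31.1 shift [0.0006 0.026  0.0001] turn [ 0.004 -0.001  0.001] F [-7.8 -5.9 26.3] open 0.0328 q [26. 21. 12. 81. -0. 26.]
[-1.14601934  1.76728665  0.12473443]
```

```bash
python3 -m crank '0 -0.003 0 0 0 0;-0.001 -0.003 0 0 0 0;-0.002 -0.003 0 0 0 0;-0.002 -0.001 0 0 0 0;-0.002 -0.001 0 0 0 0;-0.002 -0.001 0 0 0 0'; python3 -c "
from h import *
print(bot.get_obs()['torque'])";python3 -m crank '-0.001 0 0 0 0 0;-0.001 0 0 0 0 0';python3 -m crank '-0.001 0 0 0 0 0;-0.001 0 0 0 0 0'
```

```text
time: 31.7
ee_pos: [0.6011, 0.2886, 0.0897]
tcp_rot: [-90.2, -0.2, 89.4]
wrist_force: [-5.7, -0.4, 20.5]
opening: 0.0329
[0.53392397 1.10194558 0.08152736]
time: 31.9
ee_pos: [0.6011, 0.2882, 0.0896]
tcp_rot: [-90.2, -0.3, 89.4]
wrist_force: [-4.8, 3.2, 19.7]
opening: 0.0324
time: 32.1
ee_pos: [0.601, 0.2862, 0.0877]
tcp_rot: [-90.1, -0.1, 89.4]
wrist_force: [0.2, -0.0, -2.0]
opening: 0.0326
```

```bash
python3 -m crank '0 0.005 0 0 0 0;0 0.01 0 0 0 0;0 0.014 0 0 0 0;0 0.018 0 0 0 0;0 0.021 0 0 0 0;0 0.021 0 0 0 0'; python3 -c "
from h import *
to(.601,.2862,.0637,89.4)
print(bot.get_obs()['torque'])"
```

```text
time: 32.7
ee_pos: [0.5999, 0.2853, 0.0643]
tcp_rot: [-89.9, 0.0, 89.4]
wrist_force: [-0.3, -0.0, -2.7]
opening: 0.0327
t32.7 shift [ 0.0009  0.0006 -0.0011] turn [-0.002 -0.    -0.001] F [-0.3 -0.  -2.7] open 0.0327 q [25. 21.  9. 78.  0. 26.]
[-0.02069503 -0.00731521  0.01422994]
```

```bash
python3 -m crank '0 0.001 0 0 0 0;0 0.002 0 0 0 0;0 0.002 0 0 0 0'; python3 -m crank '0 0.001 0 0 0 0;0 0.002 0 0 0 0;0 0.002 0 0 0 0'
```

```text
time: 33.0
ee_pos: [0.6002, 0.2855, 0.0637]
tcp_rot: [-90.0, -0.0, 89.4]
wrist_force: [-2.2, -0.2, 4.1]
opening: 0.0328
time: 33.3
ee_pos: [0.6004, 0.2857, 0.0636]
tcp_rot: [-90.1, -0.1, 89.4]
wrist_force: [-6.6, -0.7, 14.8]
opening: 0.0328
```

```bash
python3 -m crank '0 0 0 0 0 0;0 0 0 0 0 0;0 0 0 0 0 0;0 0 0 0 0 0' -0.3; python3 -m crank '0 -0.01 0 0 0 0;0 -0.03 0 0 0 0;0 -0.06 0 0 0 0;0 -0.1 0 0 0 0;0 -0.14 0 0 0 0;0 -0.18 0 0 0 0;0 -0.18 0 0 0 0;0 -0.18 0 0 0 0';  python3 -m crank '-0.02 0 0.03 0 0 0;-0.05 0 0.07 0 0 0;-0.09 0 0.11 0 0 0;-0.118 0 0.15 0 0 0;-0.118 0 0.157 0 0 0;-0.118 0 0.157 0 0 0' 1
python3 - <<'E'
from h import *
to(.445,.168,.116,89.4)
t=vision.camera("top");s=vision.camera("side");np.save("t1.npy",t);np.save("s1.npy",s)
# copper fish, dark house extents in side view
h=cv2.cvtColor(s,cv2.COLOR_RGB2HSV);m=((h[...,0]<12)&(h[...,1]>120)&(h[...,2]>60));m[:,:190]=0;m[:180]=0;m[330:]=0;m[:,300:]=0
ys,xs=np.nonzero(m);print("fish px",xs.min(),xs.max(),ys.min(),ys.max())
i=ys.argmin();print("apex",xs[i],ys[i],"pred seated",proj("side",[.598,.0474,.09]),"pred 10mm high",proj("side",[.598,.0474,.1]))
E
```

```text
time: 33.7
ee_pos: [0.6, 0.2853, 0.0603]
tcp_rot: [-89.9, 0.0, 89.4]
wrist_force: [-0.6, -0.3, -0.1]
opening: 0.0556
time: 34.5
ee_pos: [0.6007, 0.2856, 0.2423]
tcp_rot: [-90.1, -0.0, 89.4]
wrist_force: [0.1, 0.3, -1.2]
opening: 0.0556
time: 35.1
ee_pos: [0.4406, 0.1684, 0.2409]
tcp_rot: [-90.0, 0.0, 89.3]
wrist_force: [1.0, 1.1, 0.8]
opening: 0.0
t35.1 shift [-0.0003  0.1248 -0.0045] turn [-0.001 -0.001 -0.   ] F [1.  1.1 0.8] open 0.0 q [21. -6. -1. 95.  0. 22.]
fish px 241 258 206 228
apex 251 206 pred seated [[247.34473188 209.23103347]] pred 10mm high [[247.15261667 206.77195173]]
```

```bash
python3 -m crank '0 0.03 0 0 0 0;0 0.06 0 0 0 0;0 0.09 0 0 0 0;0 0.115 0 0 0 0;0 0.1248 0 0 0 0;0 0.1248 0 0 0 0;0 0.1248 0 0 0 0';python3 -m crank '0 0 -0.01 0 0 0;0 0 -0.02 0 0 0;0 0 -0.03 0 0 0;0 0 -0.035 0 0 0;0 0 -0.04 0 0 0;0 0 -0.045 0 0 0;0 0 -0.05 0 0 0;0 0 -0.05 0 0 0'
```

```text
time: 35.9
ee_pos: [0.4425, 0.1695, 0.1168]
tcp_rot: [-90.0, 0.0, 89.4]
wrist_force: [0.8, -1.1, -0.3]
opening: 0.0
time: 36.7
ee_pos: [0.4912, 0.1686, 0.1161]
tcp_rot: [-89.8, 0.0, 89.4]
wrist_force: [-5.5, -0.5, 3.3]
opening: -0.0
```

```bash
python3 -m crank '0 -0.006 -0.008 0 0 0;0 -0.012 -0.016 0 0 0;0 -0.016 -0.022 0 0 0;0 -0.02 -0.031 0 0 0;0 -0.022 -0.039 0 0 0;0 -0.023 -0.047 0 0 0;0 -0.023 -0.056 0 0 0;0 -0.023 -0.062 0 0 0';python3 -m crank '0 0.001 -0.008 0 0 0;0 0.003 -0.016 0 0 0;0 0.006 -0.024 0 0 0;0 0.009 -0.032 0 0 0;0 0.009 -0.032 0 0 0'; python3 -c "
from h import *
s=vision.camera('side');np.save('s2.npy',s);to(.585,.168,.130,89.4)"
```

```text
time: 37.5
ee_pos: [0.5548, 0.1679, 0.1389]
tcp_rot: [-90.0, 0.0, 89.4]
wrist_force: [-2.4, 0.0, 0.3]
opening: 0.0002
time: 38.0
ee_pos: [0.5869, 0.1674, 0.1292]
tcp_rot: [-90.0, 0.0, 89.4]
wrist_force: [-0.2, 0.3, 0.5]
opening: 0.0
t38.0 shift [ 0.0006 -0.0006  0.0013] turn [-0.001 -0.001 -0.001] F [-0.1  0.5 -0.2] open 0.0 q [16. 12.  6. 84. -0. 17.]
```

```bash
python3 -m crank '0 0.003 -0.005 0 0 0;0 0.006 -0.009 0 0 0;0 0.009 -0.013 0 0 0;0 0.009 -0.013 0 0 0'; python3 -m crank '0 0.002 -0.003 0 0 0;0 0.004 -0.005 0 0 0;0 0.004 -0.005 0 0 0';  python3 -c "
from h import *
s=vision.camera('side');cv2.imwrite('pics/q.png',crop(s,180,160,320,300,4))"
```

```text
time: 38.45
ee_pos: [0.5994, 0.1674, 0.1206]
tcp_rot: [-90.0, 0.0, 89.4]
wrist_force: [-0.2, -0.2, 0.6]
opening: -0.0003
time: 38.75
ee_pos: [0.6041, 0.1674, 0.1167]
tcp_rot: [-90.0, 0.0, 89.4]
wrist_force: [-0.1, 1.3, 0.2]
opening: -0.0001
```

```bash
python3 -m crank '0 -0.015 0 0 0 0;0 -0.03 -0.01 0 0 0;0 -0.03 -0.03 0 0 0;0 -0.03 -0.053 0 0 0;0 -0.03 -0.053 0 0 0;0 -0.03 -0.053 0 0 0'; python3 -m crank '0 0.015 0 0 0 0;0 0.03 0 0 0 0;0 0.045 0 0 0 0;0 0.052 0 0 0 0;0 0.052 0 0 0 0'; python3 -m crank '0 0.003 0 0 0 0;0 0.006 0 0 0 0;0 0.006 0 0 0 0'
```

```text
time: 39.4
ee_pos: [0.6567, 0.1667, 0.1471]
tcp_rot: [-89.9, 0.0, 89.4]
wrist_force: [-0.4, -0.6, -0.2]
opening: 0.0
time: 39.9
ee_pos: [0.6558, 0.1665, 0.0929]
tcp_rot: [-89.8, 0.1, 89.4]
wrist_force: [-0.8, -0.6, 0.4]
opening: 0.0002
time: 40.2
ee_pos: [0.6569, 0.1668, 0.0889]
tcp_rot: [-90.0, 0.0, 89.4]
wrist_force: [-0.2, -0.9, 0.8]
opening: -0.0002
```

```bash
python3 -m crank '0 0.002 0 0 0 0;0 0.004 0 0 0 0;0 0.004 0 0 0 0'; python3 -m crank '0 0.002 0 0 0 0;0 0.004 0 0 0 0;0 0.004 0 0 0 0'; python3 -m crank '0 0.002 0 0 0 0;0 0.004 0 0 0 0;0 0.004 0 0 0 0'
```

```text
time: 40.5
ee_pos: [0.6568, 0.1668, 0.0847]
tcp_rot: [-89.9, 0.0, 89.4]
wrist_force: [0.2, 0.1, 0.2]
opening: -0.0002
time: 40.8
ee_pos: [0.6574, 0.1668, 0.0822]
tcp_rot: [-90.1, -0.0, 89.4]
wrist_force: [-0.5, -1.3, 6.4]
opening: 0.0005
time: 41.1
ee_pos: [0.6581, 0.1668, 0.0788]
tcp_rot: [-90.2, -0.0, 89.4]
wrist_force: [1.9, -0.7, 8.5]
opening: -0.0001
```

```bash
python3 -m crank '0 0.002 0 0 0 0;0 0.003 0 0 0 0;0 0.003 0 0 0 0'; python3 -m crank '0 0.002 0 0 0 0;0 0.003 0 0 0 0;0 0.003 0 0 0 0'
```

```text
time: 41.4
ee_pos: [0.6574, 0.1668, 0.0746]
tcp_rot: [-90.1, -0.0, 89.4]
wrist_force: [1.8, 0.3, 2.7]
opening: -0.0003
time: 41.7
ee_pos: [0.6567, 0.1668, 0.0715]
tcp_rot: [-90.0, 0.0, 89.4]
wrist_force: [-0.0, -0.8, 7.6]
opening: -0.0001
```

```bash
python3 -m crank '0 0.002 0 0 0 0;0 0.004 0 0 0 0;0 0.004 0 0 0 0'; python3 -m crank '0 -0.02 0 0 0 0;0 -0.05 0 0 0 0;0 -0.09 0 0 0 0;0 -0.13 0.02 0 0 0;0 -0.17 0.06 0 0 0;0 -0.17 0.1 0 0 0;-0.05 -0.17 0.14 0 0 0;-0.09 -0.17 0.16 0 0 0'; python3 -m crank '-0.05 0 0.02 0 0 0;-0.1 0 0.04 0 0 0;-0.15 0 0.06 0 0 0;-0.2 0 0.07 0 0 0;-0.25 0 0.07 0 0 0;-0.25 0 0.07 0 0 0'; python3 -c "
from h import *
s=vision.camera('side');t=vision.camera('top')
# predicted shut lid top corners
print(proj('side',[[.641,.011,.098],[.641,.325,.098],[.557,.011,.098],[.557,.325,.098]]).round(),proj('top',[[.641,.011,.098],[.641,.325,.098]]).round(), proj('side',[[.665,.108,.06],[.665,.228,.06]]).round())
cv2.imwrite('pics/r.png',np.hstack([crop(s,170,120,310,330,3),crop(t,155,150,285,245,3).repeat(1,0) if 0 else cv2.copyMakeBorder(crop(t,155,150,285,245,3),0,345,0,0,cv2.BORDER_CONSTANT)]))"
```

```text
time: 42.0
ee_pos: [0.6568, 0.1668, 0.0712]
tcp_rot: [-90.1, -0.0, 89.4]
wrist_force: [-10.9, -3.6, 29.4]
opening: -0.0001
time: 42.8
ee_pos: [0.4981, 0.0861, 0.2367]
tcp_rot: [-89.9, 0.0, 89.6]
wrist_force: [1.1, -1.2, 0.5]
opening: 0.0003
time: 43.4
ee_pos: [0.4263, -0.1668, 0.2366]
tcp_rot: [-89.9, 0.0, 89.2]
wrist_force: [-0.4, 0.3, -0.3]
opening: 0.0
[[238. 193.]
 [180. 289.]
 [267. 202.]
 [214. 301.]] [[273. 184.]
 [167. 181.]] [[216. 226.]
 [194. 262.]]
```

View pics/r.png

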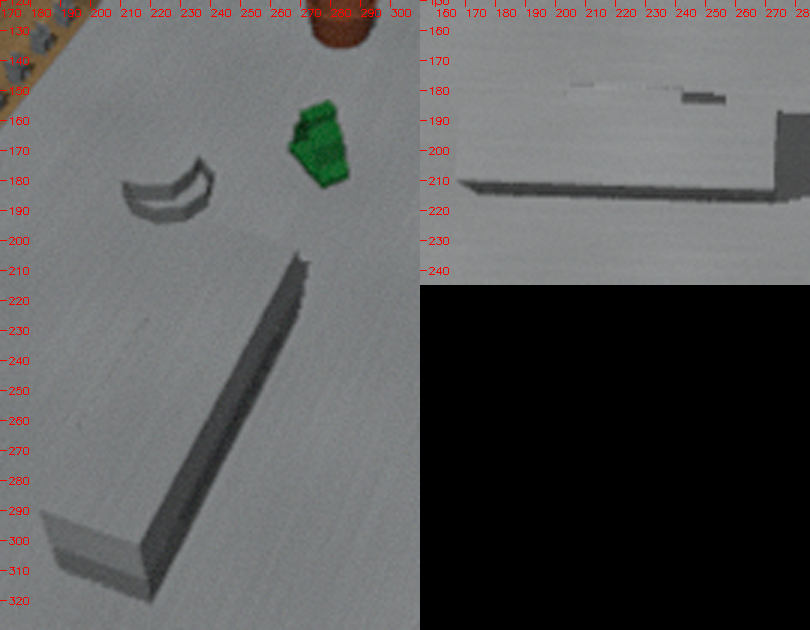

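```bash
python3 -c "
from workcell import bot
print(bot.job_done())"
```

```text
the job is handed in; nothing more can be done
None
```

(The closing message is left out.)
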